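# Swing the pan handles in on the garage warming plate

## Robot

A 6-joint arm with a two-finger parallel gripper is mounted at the origin on the work surface. World frame = base frame: x ahead of the robot, y to its left, z up, the work surface at z = 0. Lengths are in m, angles in rad, forces in N, time in s.
With the tool pointing down it reaches from about 0.375 to 0.825 m from the base axis. Payload 5.5 kg.
Tool frame: the origin (TCP) lies at the very end of the fingers, on their centre line; the grasp point (between the pads) lies 19 mm behind it (hold_point_z is the distance from the TCP to the grasp point, in m); z points along the fingers, x is the direction in which the jaws open and shut, and the axes are right-handed (so a half turn about z gives the same grasp; the last joint's range is limited). The gripper opens to 85 mm and grips with 20 to 120 N. Pads are 22 mm wide; open, the fingers measure 114 mm over their backs; the gripper's body (76 mm by 85 mm) begins 54 mm behind the grasp point. The pads swing forward as they close: fully open they stand 13 mm farther back than shut.
Start: joints at [1.241, 0.314, -0.047, 1.21, 0, 1.571], TCP at [0.194, 0.568, 0.231] pointing down, gripper open.
Joint ranges: [-2.67, 2.67], [-0.69, 1.73], [-1.03, 1.25], [-2.08, 2.16], [-1.42, 1.45], [-3.14, 3.14]. Speed limits (rad/s): [2.39, 2.39, 3.01, 3.14, 3.14, 3.14].

## Interface

Orientations are given as [roll, pitch, yaw] about the fixed x, y, z axes, in that order (R = Rz(yaw) Ry(pitch) Rx(roll)).
In Python, from cell import observe, grab_frame, camera_model, close_job, trace, hold_point_z gives the robot as it stands. The module is installed in compiled form; this text tells all that it offers.
- The arm moves only by the tool servo_tool, never from a script. Its argument "motion" is a list of rows, each a list of 7 numbers: the turn, a rotation vector about the tool's x, y, z each as a share of pi rad, from -1 to 1, then the shift along the tool's x, y, z each as a share of 0.3 m, from -1 to 1, then the gripper's target within -1 to 1 (fully open at 1, half-way at 0, shut at -1). A call has 1 to 5 rows; each row shifts and turns the commanded pose from where the row before left it, along the tool's axes as they then stand; what a row does not reach is not made up. A row lasts 1/12 s, in which the tool goes at most 41.7 mm and 7.16 degrees, less where a joint would pass 70% of its speed; a pose out of reach is approached as far as the arm can. A call with a number of a shift or a turn outside -1 to 1 is refused whole. A call with a gripper value outside its range is refused whole. The fingers move at their own pace and stop on an object; the grip force is fixed at half the most. Time passes only in rows, so rows that do not move let the fingers close. It gives the time, the measured TCP pose, the force and the opening at its end, in the units of the state.
- observe(): the state, without advancing time (a new reading comes with each control period).
- grab_frame(name): name is "side" or "top"; returns the picture (400x640x3 uint8, red, green, blue); there is no depth.
- camera_model(name): a dict with "mtx" (3x3 intrinsics, pixels), "rvec" (rotation vector, rad) and "tvec" (3), from world to camera coordinates, as OpenCV has them. Camera axes: x right, y down, z forward; pixel columns grow to the right and rows downward; lengths in m; the calibration is good to about 2 mm. A picture is of the moment at which its call begins. camera_model takes no time and is no camera call.
- close_job(): hands the job in, once; it reports no verdict.
Trained networks look in the newest picture that a camera, given by its name, has taken for a name from the list of things; names that differ only in an ending like _2 or _b are one class to them, and where a whole thing is asked for, a point or a joint stands for the part that bears it (a point fixed in the world has none). Each returns a list of dicts, best first, with "p" (0 to 1); they miss things now and then, are a little off and sometimes report something else, mostly with a low value. They report only what shows in the picture. A call takes as long as a camera call.
- trace(thing, camera): "region" (400x640 bool, what is visible of it) and "pixel" ([column, row] in pixels, amid what is visible of it).
The state is a dict: "time": time; "joints": joint angles; "qd": joint speeds; "joint_torque": joint torques, N m; "eef_pos": TCP position; "eef_rot": TCP orientation; "contact_force": force on the tool from outside, world axes, zero at the start; "wrist_torque": the same for the moment, N m; "grip_width": finger opening in m.
Only numpy, scipy, OpenCV 4.12 (cv2) and the standard library are available. Lean on these libraries where they do the work, as an engineer would, in place of code of your own. Each camera call takes 0.05 s, during which the arm holds its last target. There are 200 camera calls.

## Task

On the bench warming plate both long-handled pans have their handles sticking out over the front edge, where they will be caught in passing. First swing the red-handled pan round, inward past the other pan, until its handle points straight to the back of the plate, under the wire rack; then swing the blue-handled pan's handle inward so that it points straight across the plate at the red-handled pan. Slide each pan round on its own spot without lifting or tipping it, do not let the pans touch each other, do not hit the rack, leave everything else where it stands, and let go.

Things in the scene. Friction and masses are not known exactly. Their poses are not given: they have to be found in the camera images.
- hob: Fixed grey warming plate, 280 x 470 mm, dark top 60 mm above the table. Origin on the table; x to the back of the plate (away from the robot), y to its left, z up. Turned up to 0.2 rad. Top: x -130 (front edge) to +150 mm, y -235 to +235 mm. Two white rings at x -55, y +130 and -130 mm mark where the pans stand, within 8 mm.
- guard (a point): Middle of the top edge of the left steel side guard of the plate (the right one mirrors it). In the plate's frame the guards stand at y = +226 and -226 mm, 6 mm thick, from x = -60 to +150 mm, up to 135 mm above the table: a handle cannot be swung round past the outer side, only past the middle of the plate.
- rack: Fixed open wire rack over the rear of the plate; origin and axes as hob. Bars 280 to 290 mm above the table span x +20 to +150, y -230 to +230 mm; two discs on it reach 310 mm. Legs at x +25 and +145, y +/-226 mm; open at front and back. A handle pointing to the back lies below it: a gripper there has to lean 30 to 40 degrees, its body towards the pan and the front.
- red_mid (a point): Loose steel pan with a red handle, about 0.45 kg: point on its axis half-way up, 25 mm above its underside. 50 mm high, radius 50 mm at the rim, 45 mm at the foot, wall 4 mm; a fixed bearing lies inside. The handle points along the pan's own -x and ends 150 mm from the axis; z is up.
- red_grip (a point): The middle of the red handle: 100 mm from the pan's axis along the pan's -x, 53 mm above the pan's underside. The handle is a straight bar 20 mm wide (sideways) and 14 mm thick, rising outward at 12 degrees; the red part runs from 69 to 150 mm from the axis. Axes as the pan's.
- red_tip (a point): The outer end of the red handle, 150 mm from the pan's axis, 64 mm above its underside. Axes as the pan's.
- blue_mid (a point): Steel pan with a blue handle, otherwise the same as the red-handled pan: the point on its axis half-way up (25 mm above its underside); the handle points along the pan's -x. Either pan may be on the left ring, the other is on the right one.
- blue_grip (a point): The middle of the blue handle: 100 mm from its pan's axis along the pan's -x, 53 mm above the pan's underside; same bar, 20 mm wide.
- blue_tip (a point): The outer end of the blue handle, 150 mm from its pan's axis, 64 mm above its underside.
- tin_mid (a point): Bystander: small closed tin, 52 mm in diameter, 55 mm high, standing on the plate at the back, near its middle; this is its centre.
- piston: Bystander: aluminium piston, 76 mm in diameter, 55 mm high, standing on the table in front of the plate; origin at its underside.
- spray: Bystander: yellow spray can, 62 mm in diameter, 170 mm high, on the table left of the plate; origin at its underside.
- jug: Bystander: blue bottle, 72 mm in diameter, 190 mm high, on the table right of the plate; origin at its underside.
- mug: Bystander: blue mug, 80 mm in diameter, 90 mm high, on the table left of the plate; origin at its underside.
- clutch: Bystander: dark steel hub, 110 mm in diameter, 50 mm high, on the table front right; origin at its underside.
- wrench: Bystander: steel wrench lying on the table right of the plate; origin at its underside.

How it is judged:
On the way, in this order (a step that is already met when the one before it is completed fails the run):
1. the red handle points to the back of the plate, within 15 degrees (angle between the x axis of red_mid and the x axis of hob, either way round below 0.262 rad and x of red_tip in the frame of hob above 0.05 m), for 0.2 s.
2. the blue handle points across the plate at the red-handled pan, within 15 degrees (angle between the x axis of blue_mid and the y axis of hob, either way round below 0.262 rad and y of blue_tip in the frame of hob between -0.06 and 0.06 m), for 0.2 s.
At the end, for the whole second after the job is handed in: The red handle points to the back of the plate and the blue handle across the plate at the red-handled pan, each within 15 degrees; both pans stand level and still, within 25 mm of where they stood at the start (all of step 1 and all of step 2 and distance of each of red_mid, blue_mid from where it was at the start of the episode below 0.025 m and angle between each of red_mid, blue_mid's own z axis and vertical below 0.05 rad and linear speed of each of red_pan, blue_pan below 0.02 m/s); the robot touches nothing.
It fails at once if a pan is lifted more than 25 mm off the plate (z of any of red_mid, blue_mid in the frame of hob above 0.11 m).
It fails at once if a pan is tipped by more than 15 degrees (angle between any of red_mid, blue_mid's own z axis and vertical above 0.262 rad).
It fails at once if the pans knock against each other (over 2 N) (contact force between red_pan and blue_pan above 2 N).
It fails at once if the rack is hit by the robot or a pan (over 8 N) (contact force between any of the arm, the fingers, red_pan, blue_pan and rack above 8 N).
It fails at once if a bystander is moved by more than 20 mm (distance of any of tin_mid, piston, spray, jug, mug, clutch, wrench from where it was at the start of the episode above 0.02 m).
It also fails if it takes over 72 s, if anything falls off the work surface, if the arm or the gripper's body presses on something with over 40 N, if the wrist force passes 120 N, or if a joint passes its speed limit or range.

## Working session

There is one attempt and no reset: what is moved stays moved. The work goes in short steps, Python scripts to look and compute and a tool call to move; the robot and the scene stay as the last step left them, time stands still between calls to the robot, and variables do not carry over. Pictures are saved under pics/ and viewed, about 8 in all and at most 12, crops included, and the job is handed in when it is done.

Besides the shell and the picture viewer there is one more tool, called after "Request:" as name(argument=value, ...) on one line, values as JSON. servo_tool: Moves the arm, as the interface text tells. Its arguments: {"type":"object","properties":{"motion":{"type":"array"}},"required":["motion"]}

```bash
mkdir -p pics; ls; python3 - <<'E'
from cell import *
import cv2,numpy as np
print(observe()); print(hold_point_z)
for n in("top","side"):
    m=camera_model(n); print(n,m); R=cv2.Rodrigues(np.array(m['rvec']))[0]; print(-R.T@np.array(m['tvec']).ravel())
    cv2.imwrite(f'pics/{n}0.png',grab_frame(n)[:,:,::-1])
    for t in("red_mid","red_grip","red_tip","blue_mid","blue_grip","blue_tip","tin_mid","guard","hob"):
        r=trace(t,n); print(t,[(round(q['p'],2),np.round(q['pixel']).tolist(),int(q['region'].sum())) for q in r[:2]])
E
```

```text
pics
{'time': 0.0, 'joints': array([ 1.24104586e+00,  3.14222118e-01, -4.80872629e-02,  1.21021922e+00,
       -9.61682398e-06,  1.57080595e+00]), 'qd': array([-1.63225557e-03,  2.49539897e-05,  3.61238224e-04, -7.69058923e-05,
        2.94735304e-04,  2.09647260e-04]), 'joint_torque': array([ 9.91437810e-04, -5.39589500e+01,  3.39750695e+01,  1.91680208e-02,
       -4.75734123e-05,  4.87008919e-06]), 'eef_pos': array([0.19409524, 0.56711205, 0.23043334]), 'eef_rot': array([3.14158302e+00, 1.73227553e-03, 1.24103624e+00]), 'contact_force': array([-0.71893972, -1.04730316,  0.12045077]), 'wrist_torque': array([-0.03249631,  0.00439086, -0.01441404]), 'grip_width': 0.08496382240919007}
0.0187
top {'mtx': array([[453.30708071,   0.        , 318.14641091],
       [  0.        , 453.30708071, 192.97878639],
       [  0.        ,   0.        ,   1.        ]]), 'rvec': array([ 2.16668318, -2.20278266,  0.08834261]), 'tvec': array([0.02047673, 0.53223944, 1.56407267])}
[0.41202348 0.02006625 1.59995482]
red_mid [(0.66, [358.0, 190.0], 732)]
red_grip [(0.57, [357.0, 191.0], 858)]
red_tip [(0.
[... 341 characters left out ...]
 379.12469385, 208.84279115],
       [  0.        ,   0.        ,   1.        ]]), 'rvec': array([ 2.36566402, -0.16531505,  0.08053312]), 'tvec': array([-0.53362589,  0.15870738,  1.09259675])}
[ 0.42685006 -0.71647523  0.89898529]
red_mid [(0.74, [323.0, 257.0], 1409), (0.69, [322.0, 140.0], 405)]
red_grip [(0.85, [316.0, 258.0], 1510)]
red_tip [(0.62, [320.0, 259.0], 1488)]
blue_mid [(0.57, [301.0, 191.0], 1045)]
blue_grip [(0.77, [304.0, 190.0], 1027)]
blue_tip [(0.91, [303.0, 192.0], 1019)]
tin_mid [(0.73, [372.0, 205.0], 257), (0.63, [277.0, 394.0], 160)]
guard [(0.86, [341.0, 237.0], 10483), (0.29, [322.0, 137.0], 487)]
hob [(0.87, [339.0, 234.0], 10451), (0.49, [304.0, 190.0], 1127)]
```

```bash
cd pics; python3 -c "
import cv2,numpy as np
cv2.imwrite('both.png',cv2.resize(np.vstack([cv2.imread('top0.png'),cv2.imread('side0.png')]),(480,600)))"
```

```text
(no output)
```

View pics/top0.png

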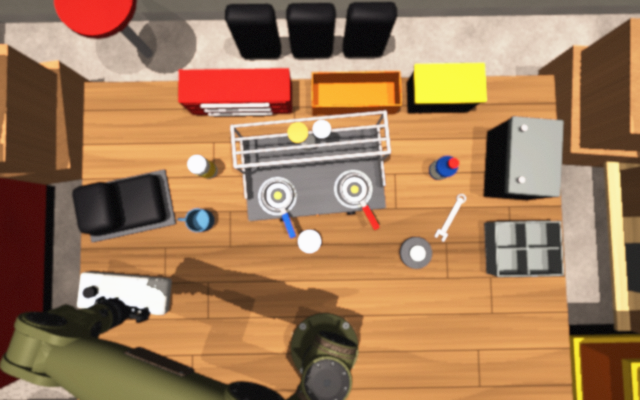

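View pics/side0.png

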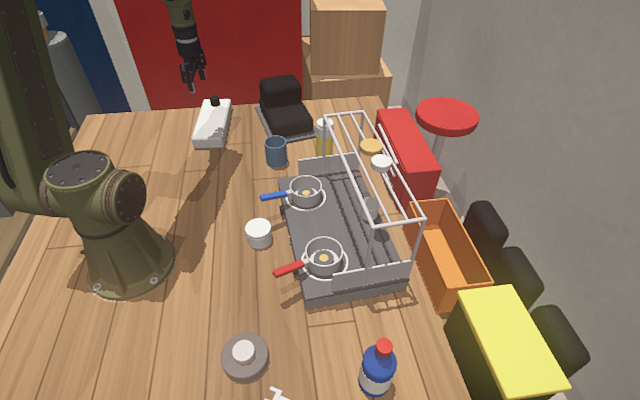

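Red pan is on the right ring (top view pan ≈(353,188), tip ≈(376,227)). Blue is on the left ((277,196), tip ≈(291,236)). The piston stands in front at (309,241), and the hob is turned slightly. Next I'll fit silhouettes in both views.

```bash
cat > h.py <<'E'
from cell import *
import cv2,numpy as np
from scipy.optimize import minimize
CM={n:camera_model(n) for n in("top","side")}
def proj(P,n):
    m=CM[n]; return cv2.projectPoints(np.asarray(P,float).reshape(-1,1,3),np.array(m['rvec']),np.array(m['tvec']),m['mtx'],None)[0].reshape(-1,2)
def hullmask(parts,n,s=4):
    im=np.zeros((400*s,640*s),np.uint8)
    for P in parts:
        q=cv2.convexHull(((proj(P,n)+.5)*s).astype(np.float32)).astype(np.int32); cv2.fillConvexPoly(im,q,255)
    return cv2.resize(im,(640,400),interpolation=cv2.INTER_AREA)/255.
a=np.linspace(0,2*np.pi,40)
def T(P,x,y,t):
    c,s=np.cos(t),np.sin(t); P=np.asarray(P,float); return np.c_[x+c*P[:,0]-s*P[:,1],y+s*P[:,0]+c*P[:,1],P[:,2]]
def pan(x,y,phi):  # phi = handle direction
    body=np.r_[np.c_[50*np.cos(a),50*np.sin(a),0*a+110],np.c_[45*np.cos(a),45*np.sin(a),0*a+60]]/1e3
    t=np.tan(np.radians(12)); H=[[r,w,113+(r-100)*t+h] for r in(48,150) for w in(-10,10) for h in(-7,7)]
    return [T(body,x,y,phi),T(np.array(H)/1e3,x,y,phi)]
def hob(x,y,t):
    B=[[u,v,w] for u in(-130,150) for v in(-235,235) for w in(0,60)]
    G=[[[u,s*v,w] for u in(-60,150) for v in(223,229) for w in(60,135)] for s in(1,-1)]
    return [T(np.array(Q)/1e3,x,y,t) for Q in [B]+G]
def fit(model,x0,masks,sc=(.01,.01,.08)):
    def cost(p):
        c=0
        for n,m in masks.items():
            r=hullmask(model(*p),n); c+=1-np.minimum(r,m).sum()/np.maximum(r,m).sum()
        return c
    S=np.array([x0]+[np.array(x0)+np.eye(3)[i]*sc[i] for i in range(3)])
    r=minimize(cost,x0,method='Nelder-Mead',options=dict(initial_simplex=S,xatol=2e-4,fatol=1e-4)); return r.x,r.fun
def best(t,n,k=0): return trace(t,n)[k]['region'].astype(float)
def back(px,n,z):
    m=CM[n]; R=cv2.Rodrigues(np.array(m['rvec']))[0]; C=-R.T@np.array(m['tvec']).ravel()
    d=R.T@np.linalg.solve(m['mtx'],[*px,1]); return C+d*(z-C[2])/d[2]
E
cat > m.py <<'E'
from h import *
print(back((353,188),'top',.1),back((376,227),'top',.12),back((277,196),'top',.1),back((250,218),'top',.06),back((386,205),'top',.06))
R={}
for t in('red','blue'):
    k={'red':(353,188,376,227),'blue':(277,196,291,236)}[t]
    c=back(k[:2],'top',.1); e=back(k[2:],'top',.12); phi=np.arctan2(e[1]-c[1],e[0]-c[0])
    M={n:best(t+'_grip',n) for n in('top','side')}
    R[t]=fit(pan,[c[0],c[1],phi],M); print(t,R[t][0],np.degrees(R[t][0][2]),R[t][1])
    for n in M:print(n,fit(pan,R[t][0],{n:M[n]}))
M={'top':best('guard','top'),'side':best('guard','side')}
for n in M:
    M[n]=cv2.morphologyEx(M[n],cv2.MORPH_CLOSE,np.ones((15,15)))
c=(R['red'][0][:2]+R['blue'][0][:2])/2
H=fit(hob,[c[0]+.055,c[1],.1],M); print('hob',H)
d=R['blue'][0][:2]-R['red'][0][:2]; print('yaw from pans',np.arctan2(-d[0],d[1]))
for t in('red','blue'): print(t,'in hob',T([[R[t][0][0]-H[0][0],R[t][0][1]-H[0][1],0]],0,0,-H[0][2]))
for n in('top','side'):
    im=cv2.resize(grab_frame(n)[:,:,::-1],None,fx=3,fy=3,interpolation=cv2.INTER_CUBIC)
    for P in pan(*R['red'][0])+pan(*R['blue'][0])+hob(*H[0]):
        cv2.polylines(im,[cv2.convexHull(((proj(P,n)+.5)*3).astype(np.float32)).astype(np.int32)],True,(0,255,0),1)
    x0,y0=(690,320) if n=='top' else (720,320)
    cv2.imwrite(f'pics/o_{n}.png',im[y0:y0+590,x0:x0+620])
E
python3 m.py
```

```text
[ 0.54111433 -0.1039559   0.1       ] [ 0.41068672 -0.17436215  0.12      ] [0.51861041 0.14868161 0.1       ] [0.44818035 0.24434621 0.06      ] [ 0.48468206 -0.21825022  0.06      ]
red [ 0.54104005 -0.1103193  -2.68345191] -153.7504691932122 0.14106343093804086
top (array([ 0.54181134, -0.11085978, -2.68625355]), np.float64(0.08682385343373422))
side (array([ 0.54122445, -0.11004212, -2.68675389]), np.float64(0.04912051664528039))
blue [ 0.52566699  0.14713384 -2.79701297] -160.25703855717907 0.14959364356913274
top (array([ 0.52568589,  0.14658536, -2.79992012]), np.float64(0.05863168098844951))
side (array([ 0.52484811,  0.14918106, -2.79230983]), np.float64(0.07748535430401604))
hob (array([0.58840845, 0.02703649, 0.07622628]), np.float64(0.3663215652048538))
yaw from pans 0.05964127354756446
red in hob [[-0.05769083 -0.13334971  0.        ]]
blue in hob [[-0.05341356  0.12452653  0.        ]]
```

View pics/o_top.png

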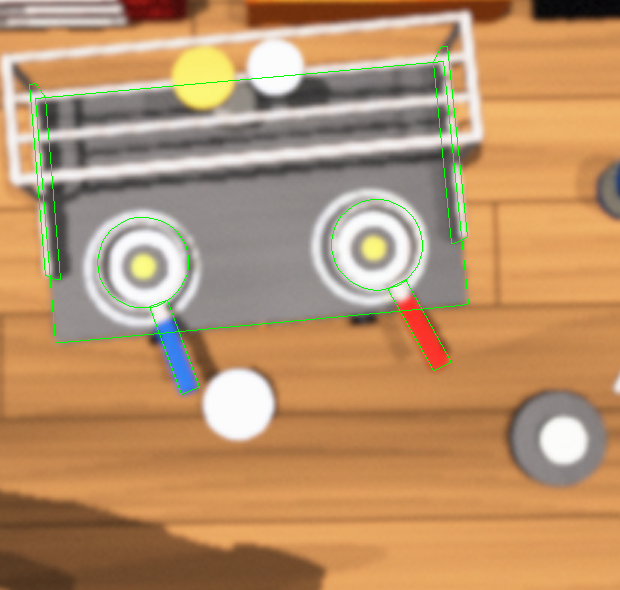

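View pics/o_side.png

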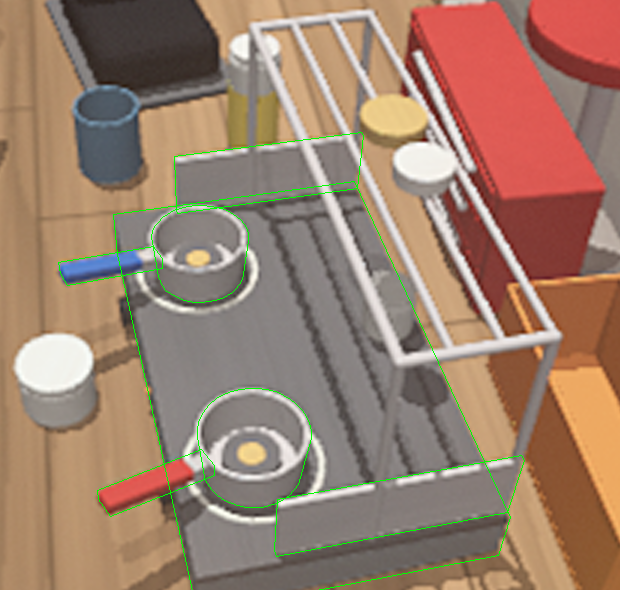

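```bash
cat > plan.py <<'E'
# usage: plan.py N x y z yaw lean  (deg; yaw of tool x, lean tilts body about tool x; + => body toward tool +y)   position = TCP
import sys,numpy as np
from cell import observe
from scipy.linalg import logm,expm
from scipy.spatial.transform import Rotation as Ro
def pose(p,R): M=np.eye(4);M[:3,:3]=R;M[:3,3]=p;return M
def cur(): o=observe(); return pose(o['eef_pos'],Ro.from_euler('xyz',o['eef_rot']).as_matrix())
def Rt(yaw,lean): return (Ro.from_euler('z',yaw,degrees=True)*Ro.from_euler('x',180,degrees=True)*Ro.from_euler('x',lean,degrees=True)).as_matrix()
def row(A,B,N):
    D=expm(logm(np.linalg.inv(A)@B).real/N)
    return np.round(np.r_[Ro.from_matrix(D[:3,:3]).as_rotvec()/np.pi,D[:3,3]/.3],4).tolist()
if __name__=='__main__':
    a=list(map(float,sys.argv[1:])); o=observe()
    print('t',o['time'],'pos',o['eef_pos'].round(4),'rot',np.degrees(o['eef_rot']).round(1),'j',o['joints'].round(2),'F',o['contact_force'].round(1),'w',round(o['grip_width'],4))
    if a: print(row(cur(),pose(a[1:4],Rt(a[4],a[5])),int(a[0])))
E
python3 plan.py 15 .40 .28 .30 95 0
python3 -c "
from h import *
H=(.5884,.0270,.0762)
for p,n in(((310,138),'top'),((369,208),'side'),):
    b=back(p,n,.0875);print(b,T([[b[0]-H[0],b[1]-H[1],0]],0,0,-H[2]))
p=back((309,241),'top',.055);print('piston',p)"
```

```text
t 1.4 pos [0.1943 0.5677 0.2313] rot [180.   -0.   71.1] j [ 1.24  0.31 -0.05  1.21 -0.    1.57] F [-0.3  0.5 -0.8] w 0.085
[0.0, -0.0, -0.0089, -0.0576, 0.0543, -0.0153]
[0.71401783 0.03644073 0.0875    ] [[ 0.125972   -0.00014949  0.        ]]
[0.70234121 0.04638034 0.0875    ] [[0.11508592 0.01065018 0.        ]]
piston [0.36709821 0.04559397 0.055     ]
```

Request:
servo_tool(motion=[[0, 0, -0.009, -0.0576, 0.0543, -0.0153, 1], [0, 0, -0.009, -0.0576, 0.0543, -0.0153, 1], [0, 0, -0.009, -0.0576, 0.0543, -0.0153, 1], [0, 0, -0.009, -0.0576, 0.0543, -0.0153, 1], [0, 0, -0.009, -0.0576, 0.0543, -0.0153, 1]])

```text
time: 1.82
eef_pos: [0.2496, 0.4616, 0.2545]
eef_rot: [3.142, -0.0, 1.384]
contact_force: [0.5, 0.5, 0.0]
grip_width: 0.0853
```

Request:
servo_tool(motion=[[0, 0, -0.009, -0.0576, 0.0543, -0.0153, 1], [0, 0, -0.009, -0.0576, 0.0543, -0.0153, 1], [0, 0, -0.009, -0.0576, 0.0543, -0.0153, 1], [0, 0, -0.009, -0.0576, 0.0543, -0.0153, 1], [0, 0, -0.009, -0.0576, 0.0543, -0.0153, 1]])

```text
time: 2.23
eef_pos: [0.3192, 0.3653, 0.2776]
eef_rot: [3.141, -0.0, 1.525]
contact_force: [0.3, 0.2, 0.1]
grip_width: 0.0852
```

Request:
servo_tool(motion=[[0, 0, -0.009, -0.0576, 0.0543, -0.0153, 1], [0, 0, -0.009, -0.0576, 0.0543, -0.0153, 1], [0, 0, -0.009, -0.0576, 0.0543, -0.0153, 1], [0, 0, -0.009, -0.0576, 0.0543, -0.0153, 1], [0, 0, -0.009, -0.0576, 0.0543, -0.0153, 0]])

```text
time: 2.65
eef_pos: [0.4015, 0.2797, 0.3006]
eef_rot: [3.141, -0.0, 1.666]
contact_force: [0.5, 0.2, -0.6]
grip_width: 0.0758
```

```bash
python3 plan.py 20 .4514 -.1546 .22 116.3 0;python3 plan.py 20 .4514 -.1546 .22 -63.7 0
```

```text
t 2.65 pos [0.4015 0.2797 0.3006] rot [180.   -0.   95.5] j [ 0.61  0.08 -0.17  1.31  0.    0.51] F [ 0.5  0.2 -0.6] w 0.0758
[0.0, -0.0, -0.0058, -0.0724, -0.0112, 0.0134]
t 2.65 pos [0.4015 0.2797 0.3006] rot [180.   -0.   95.5] j [ 0.61  0.08 -0.17  1.31  0.    0.51] F [ 0.5  0.2 -0.6] w 0.0758
[-0.0, -0.0, 0.0442, -0.0237, 0.1001, 0.0134]
```

Request:
servo_tool(motion=[[0, 0, -0.0058, -0.0724, -0.0112, 0.0134, 0], [0, 0, -0.0058, -0.0724, -0.0112, 0.0134, 0], [0, 0, -0.0058, -0.0724, -0.0112, 0.0134, 0], [0, 0, -0.0058, -0.0724, -0.0112, 0.0134, 0], [0, 0, -0.0058, -0.0724, -0.0112, 0.0134, 0]])

```text
time: 3.07
eef_pos: [0.3983, 0.1699, 0.28]
eef_rot: [3.141, -0.0, 1.757]
contact_force: [1.1, -0.0, 0.2]
grip_width: 0.0425
```

Request:
servo_tool(motion=[[0, 0, -0.0058, -0.0724, -0.0112, 0.0134, 0], [0, 0, -0.0058, -0.0724, -0.0112, 0.0134, 0], [0, 0, -0.0058, -0.0724, -0.0112, 0.0134, 0], [0, 0, -0.0058, -0.0724, -0.0112, 0.0134, 0], [0, 0, -0.0058, -0.0724, -0.0112, 0.0134, 0]])

```text
time: 3.48
eef_pos: [0.4058, 0.0603, 0.26]
eef_rot: [3.141, 0.0, 1.848]
contact_force: [0.4, -0.1, 0.3]
grip_width: 0.0427
```

Request:
servo_tool(motion=[[0, 0, -0.0058, -0.0724, -0.0112, 0.0134, 0], [0, 0, -0.0058, -0.0724, -0.0112, 0.0134, 0], [0, 0, -0.0058, -0.0724, -0.0112, 0.0134, 0], [0, 0, -0.0058, -0.0724, -0.0112, 0.0134, 0], [0, 0, -0.0058, -0.0724, -0.0112, 0.0134, 0]])

```text
time: 3.9
eef_pos: [0.4234, -0.0483, 0.2399]
eef_rot: [3.141, 0.0, 1.939]
contact_force: [-0.5, 0.8, -0.3]
grip_width: 0.0429
```

Request:
servo_tool(motion=[[0, 0, -0.0058, -0.0724, -0.0112, 0.0134, 0], [0, 0, -0.0058, -0.0724, -0.0112, 0.0134, 0], [0, 0, -0.0058, -0.0724, -0.0112, 0.0134, 0], [0, 0, -0.0058, -0.0724, -0.0112, 0.0134, 0], [0, 0, -0.0058, -0.0724, -0.0112, 0.0134, 0]])

```text
time: 4.32
eef_pos: [0.4507, -0.1548, 0.2197]
eef_rot: [3.141, 0.0, 2.03]
contact_force: [0.4, 0.4, -0.6]
grip_width: 0.0426
```

```bash
python3 plan.py 9 .4514 -.1546 .095 116.3 0; python3 -c "
from cell import *;import cv2
cv2.imwrite('pics/side1.png',cv2.resize(grab_frame('side')[130:330,200:440,::-1],None,fx=3,fy=3))"
```

```text
t 4.3167 pos [ 0.4507 -0.1548  0.2197] rot [180.    0.  116.3] j [-0.33  0.09 -0.35  1.13  0.   -0.79] F [ 0.4  0.4 -0.6] w 0.0426
[0.0, 0.0, 0.0, -0.0001, 0.0003, 0.0462]
```

View pics/side1.png

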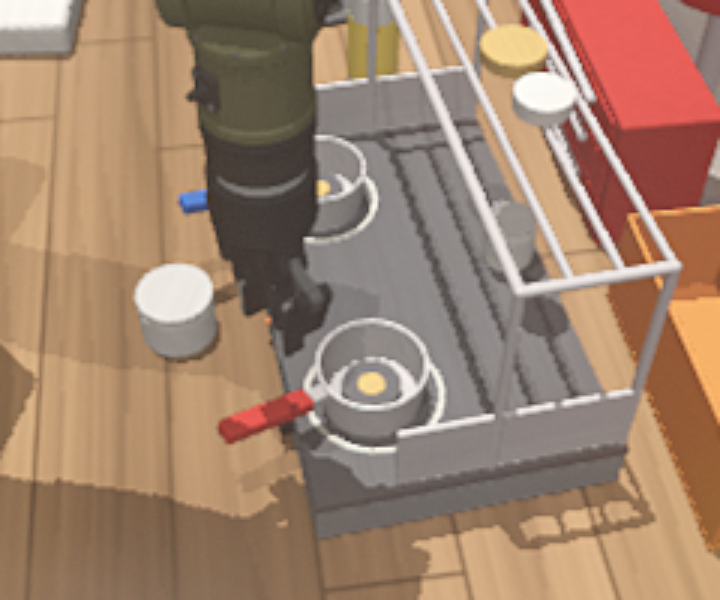

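Gripper hovers over the red handle, straddling it. Descend and close.

Request:
servo_tool(motion=[[0, 0, 0, 0, 0, 0.0462, 0], [0, 0, 0, 0, 0, 0.0462, 0], [0, 0, 0, 0, 0, 0.0462, 0], [0, 0, 0, 0, 0, 0.0462, 0], [0, 0, 0, 0, 0, 0.0462, 0]])

```text
time: 4.78
eef_pos: [0.4506, -0.1535, 0.1499]
eef_rot: [3.141, 0.0, 2.029]
contact_force: [0.2, -0.0, -0.2]
grip_width: 0.0423
```

Request:
servo_tool(motion=[[0, 0, 0, 0, 0, 0.0462, 0], [0, 0, 0, 0, 0, 0.0462, 0], [0, 0, 0, 0, 0, 0.0462, 0], [0, 0, 0, 0, 0, 0.0462, 0], [0, 0, 0, 0, 0, 0, 0]])

```text
time: 5.2
eef_pos: [0.4488, -0.1528, 0.0928]
eef_rot: [-3.139, -0.003, 2.029]
contact_force: [-0.6, -0.3, -1.0]
grip_width: 0.0427
```

Request:
servo_tool(motion=[[0, 0, 0, 0, 0, 0, -1], [0, 0, 0, 0, 0, 0, -1], [0, 0, 0, 0, 0, 0, -1], [0, 0, 0, 0, 0, 0, -1], [0, 0, 0, 0, 0, 0, -1]])

```text
time: 5.62
eef_pos: [0.4509, -0.1536, 0.0958]
eef_rot: [3.141, 0.001, 2.03]
contact_force: [-2.4, 0.8, 4.4]
grip_width: 0.0185
```

```bash
cat > arc.py <<'E'
# arc.py px py dphi_deg N : rotate current pose about the vertical through the pan axis; also implied handle dir
import sys; from plan import *
px,py,d,N=map(float,sys.argv[1:]); A=cur(); o=observe()
S=pose([px,py,0],np.eye(3)); Z=pose([0,0,0],Ro.from_euler('z',d,degrees=True).as_matrix())
g=A[:3,3]-A[:3,2]*.0187
print('t',o['time'],'pos',A[:3,3].round(4),'grasp rel',(g[:2]-[px,py]).round(4),np.hypot(*(g[:2]-[px,py])).round(4),'phi by pos',np.degrees(np.arctan2(g[1]-py,g[0]-px)).round(1),'toolx yaw',np.degrees(np.arctan2(A[1,0],A[0,0])).round(1),'j',o['joints'].round(2),'F',o['contact_force'].round(1),'w',round(o['grip_width'],4))
print(row(A,S@Z@np.linalg.inv(S)@A,int(N)))
E
python3 arc.py .541 -.1103 -111.3 25
```

```text
t 5.6167 pos [ 0.4509 -0.1536  0.0958] grasp rel [-0.0901 -0.0433] 0.1 phi by pos -154.3 toolx yaw 116.3 j [-0.33  0.19 -0.54  0.84  0.   -0.79] F [-2.4  0.8  4.4] w 0.0185
[0.0, -0.0, 0.0247, 0.0258, 0.0013, -0.0]
```

Request:
servo_tool(motion=[[0, 0, 0.0247, 0.0258, 0.0013, 0, -1], [0, 0, 0.0247, 0.0258, 0.0013, 0, -1], [0, 0, 0.0247, 0.0258, 0.0013, 0, -1], [0, 0, 0.0247, 0.0258, 0.0013, 0, -1], [0, 0, 0.0247, 0.0258, 0.0013, 0, -1]])

```text
time: 6.03
eef_pos: [0.4408, -0.1175, 0.0958]
eef_rot: [-3.142, 0.003, 1.636]
contact_force: [-3.8, -4.0, 4.2]
grip_width: 0.0189
```

Request:
servo_tool(motion=[[0, 0, 0.0247, 0.0258, 0.0013, 0, -1], [0, 0, 0.0247, 0.0258, 0.0013, 0, -1], [0, 0, 0.0247, 0.0258, 0.0013, 0, -1], [0, 0, 0.0247, 0.0258, 0.0013, 0, -1], [0, 0, 0.0247, 0.0258, 0.0013, 0, -1]])

```text
time: 6.45
eef_pos: [0.4456, -0.0792, 0.0957]
eef_rot: [3.141, 0.003, 1.248]
contact_force: [-4.7, -3.1, 5.6]
grip_width: 0.0188
```

```bash
python3 arc.py .541 -.1103 -66.8 15
```

```text
t 6.45 pos [ 0.4456 -0.0792  0.0957] grasp rel [-0.0954  0.0312] 0.1004 phi by pos 161.9 toolx yaw 71.5 j [-0.17  0.14 -0.59  0.83 -0.    0.15] F [-4.7 -3.1  5.6] w 0.0188
[0.0001, -0.0, 0.0247, 0.026, 0.0008, -0.0001]
```

Request:
servo_tool(motion=[[0, 0, 0.0247, 0.0259, 0.0009, 0, -1], [0, 0, 0.0247, 0.0259, 0.0009, 0, -1], [0, 0, 0.0247, 0.0259, 0.0009, 0, -1], [0, 0, 0.0247, 0.0259, 0.0009, 0, -1], [0, 0, 0.0247, 0.0259, 0.0009, 0, -1]])

```text
time: 6.87
eef_pos: [0.4639, -0.0452, 0.0955]
eef_rot: [3.141, 0.003, 0.86]
contact_force: [-6.1, -3.1, 6.1]
grip_width: 0.019
```

Request:
servo_tool(motion=[[0, 0, 0.0247, 0.0259, 0.0009, 0, -1], [0, 0, 0.0247, 0.0259, 0.0009, 0, -1], [0, 0, 0.0247, 0.0259, 0.0009, 0, -1], [0, 0, 0.0247, 0.0259, 0.0009, 0, -1], [0, 0, 0.0247, 0.0259, 0.0009, 0, -1]])

```text
time: 7.28
eef_pos: [0.4936, -0.0205, 0.0955]
eef_rot: [3.142, 0.003, 0.473]
contact_force: [-7.8, -1.6, 8.2]
grip_width: 0.0184
```

Request:
servo_tool(motion=[[0, 0, 0.0247, 0.0259, 0.0009, 0, -1], [0, 0, 0.0247, 0.0259, 0.0009, 0, -1], [0, 0, 0.0247, 0.0259, 0.0009, 0, -1], [0, 0, 0, 0, 0, 0, -1], [0, 0, 0, 0, 0, 0, -0.2]])

```text
time: 7.7
eef_pos: [0.5172, -0.0119, 0.0954]
eef_rot: [3.141, -0.0, 0.245]
contact_force: [0.2, 0.3, 0.2]
grip_width: 0.0301
```

Request:
servo_tool(motion=[[0, 0, 0, 0, 0, 0, 0], [0, 0, 0, 0, 0, 0, 0], [0, 0, 0, 0, 0, 0, 0]])

```text
time: 7.95
eef_pos: [0.517, -0.0119, 0.0951]
eef_rot: [3.141, -0.001, 0.245]
contact_force: [0.1, -0.5, 0.2]
grip_width: 0.0429
```

```bash
python3 arc.py .541 -.1103 -90 20; python3 -c "
from h import *
M={n:best('red_grip',n) for n in('top','side')}
for q in (['top','side'],['side'],['top']):
  r=fit(pan,[.541,-.1103,1.72],{n:M[n] for n in q});print(q,r[0],np.degrees(r[0][2]),r[1])
im=np.hstack([grab_frame('top')[100:260,220:400,::-1],grab_frame('side')[120:280,230:430,::-1]])
cv2.imwrite('pics/c2.png',cv2.resize(im,None,fx=2.1,fy=2.1))"
```

```text
t 7.95 pos [ 0.517  -0.0119  0.0951] grasp rel [-0.024   0.0984] 0.1013 phi by pos 103.7 toolx yaw 14.0 j [-0.02  0.26 -0.45  0.86  0.    1.3 ] F [ 0.1 -0.5  0.2] w 0.0429
[-0.0, -0.0, 0.025, 0.0265, 0.0012, 0.0]
['top', 'side'] [ 0.54037417 -0.111426    1.71910464] 98.49744013361112 0.6959379313396802
['side'] [ 0.53964276 -0.10997449  1.61673506] 92.6320956835785 0.3392240649304967
['top'] [ 0.541053   -0.11193346  1.72184772] 98.6546071485177 0.344477412191203
```

View pics/c2.png

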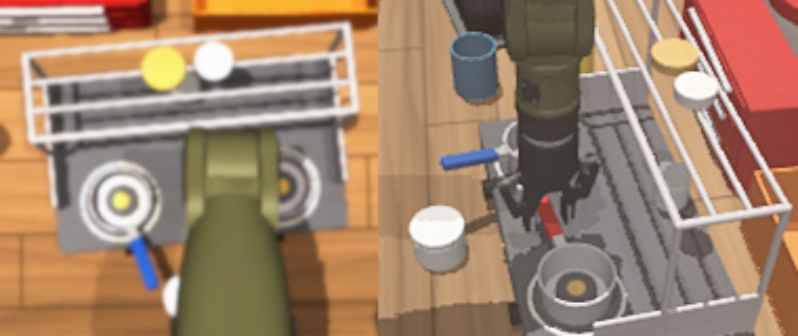

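```bash
python3 - <<'E'
from plan import *
A=cur(); g=A[:3,3]-A[:3,2]*.0187; R=Rt(14.0,33); print(g,row(A,pose(g+.0187*R[:,2],R),8))
E
```

```text
[ 0.51682685 -0.01191514  0.11374298] [0.0229, -0.0, 0.0, -0.0, -0.0045, -0.0002]
```

Request:
servo_tool(motion=[[0.0229, 0, 0, 0, -0.0045, -0.0002, 0], [0.0229, 0, 0, 0, -0.0045, -0.0002, 0], [0.0229, 0, 0, 0, -0.0045, -0.0002, 0], [0.0229, 0, 0, 0, -0.0045, -0.0002, 0]])

```text
time: 8.48
eef_pos: [0.5159, -0.0065, 0.0964]
eef_rot: [-2.851, -0.002, 0.245]
contact_force: [0.4, 0.5, -0.4]
grip_width: 0.0423
```

Request:
servo_tool(motion=[[0.0229, 0, 0, 0, -0.0045, -0.0002, 0], [0.0229, 0, 0, 0, -0.0045, -0.0002, 0], [0.0229, 0, 0, 0, -0.0045, -0.0002, 0], [0.0229, 0, 0, 0, -0.0045, -0.0002, 0], [0, 0, 0, 0, 0, 0, 0]])

```text
time: 8.9
eef_pos: [0.514, -0.0036, 0.0964]
eef_rot: [-2.563, 0.003, 0.242]
contact_force: [-0.5, 0.3, -0.3]
grip_width: 0.0428
```

Request:
servo_tool(motion=[[0, 0, 0, 0, 0, 0, -1], [0, 0, 0, 0, 0, 0, -1], [0, 0, 0, 0, 0, 0, -1], [0, 0, 0, 0, 0, 0, -1], [0, 0, 0, 0, 0, 0, -1]])

```text
time: 9.32
eef_pos: [0.5142, -0.0017, 0.0984]
eef_rot: [-2.568, -0.0, 0.246]
contact_force: [-0.4, -1.2, -2.0]
grip_width: 0.019
```

```bash
python3 arc.py .541 -.1108 -99.4 25
```

```text
t 9.3167 pos [ 0.5142 -0.0017  0.0984] grasp rel [-0.0243  0.0993] 0.1022 phi by pos 103.8 toolx yaw 14.1 j [-0.31  0.5  -0.24  1.16  0.48  0.94] F [-0.4 -1.2 -2. ] w 0.019
[-0.0, 0.012, 0.0185, 0.026, 0.0009, -0.0006]
```

Request:
servo_tool(motion=[[0, 0.012, 0.0185, 0.026, 0.0009, -0.0006, -1], [0, 0.012, 0.0185, 0.026, 0.0009, -0.0006, -1], [0, 0.012, 0.0185, 0.026, 0.0009, -0.0006, -1], [0, 0.012, 0.0185, 0.026, 0.0009, -0.0006, -1], [0, 0.012, 0.0185, 0.026, 0.0009, -0.0006, -1]])

```text
time: 9.73
eef_pos: [0.5538, 0.0008, 0.0986]
eef_rot: [-2.567, -0.001, -0.104]
contact_force: [0.7, -0.5, -2.9]
grip_width: 0.0189
```

Request:
servo_tool(motion=[[0, 0.012, 0.0185, 0.026, 0.0009, -0.0006, -1], [0, 0.012, 0.0185, 0.026, 0.0009, -0.0006, -1], [0, 0.012, 0.0185, 0.026, 0.0009, -0.0006, -1], [0, 0.012, 0.0185, 0.026, 0.0009, -0.0006, -1], [0, 0.012, 0.0185, 0.026, 0.0009, -0.0006, -1]])

```text
time: 10.15
eef_pos: [0.5909, -0.0102, 0.0986]
eef_rot: [-2.566, -0.001, -0.451]
contact_force: [0.3, -0.1, -2.8]
grip_width: 0.0187
```

```bash
python3 arc.py .541 -.1108 -59.6 15; python3 plan.py;python3 -c "
from cell import *;import cv2,numpy as np
im=np.hstack([grab_frame('top')[100:260,220:400,::-1],grab_frame('side')[120:280,230:430,::-1]])
cv2.imwrite('pics/c3.png',cv2.resize(im,None,fx=2.1,fy=2.1))"
```

```text
t 10.15 pos [ 0.5909 -0.0102  0.0986] grasp rel [0.0454 0.0915] 0.1021 phi by pos 63.6 toolx yaw -25.8 j [-0.32  0.33 -0.48  0.68  0.57  1.72] F [ 0.3 -0.1 -2.8] w 0.0187
[-0.0, 0.012, 0.0185, 0.0259, 0.001, -0.0006]
t 10.15 pos [ 0.5909 -0.0102  0.0986] rot [-1.47e+02 -1.00e-01 -2.58e+01] j [-0.32  0.33 -0.48  0.68  0.57  1.72] F [ 0.3 -0.1 -2.8] w 0.0187
```

View pics/c3.png

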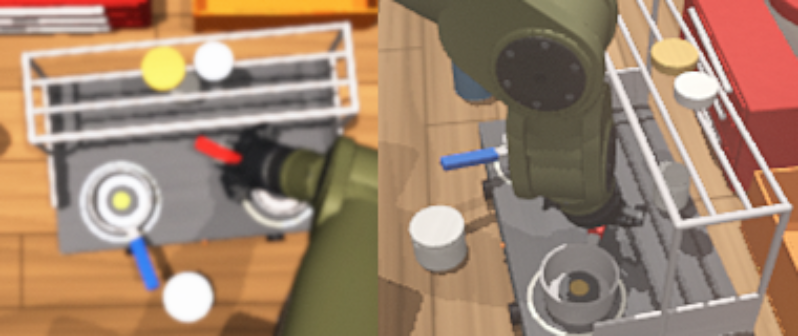

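Request:
servo_tool(motion=[[0, 0.012, 0.0185, 0.0259, 0.001, -0.0006, -1], [0, 0.012, 0.0185, 0.0259, 0.001, -0.0006, -1], [0, 0.012, 0.0185, 0.0259, 0.001, -0.0006, -1], [0, 0.012, 0.0185, 0.0259, 0.001, -0.0006, -1], [0, 0.012, 0.0185, 0.0259, 0.001, -0.0006, -1]])

```text
time: 10.67
eef_pos: [0.6215, -0.0331, 0.0982]
eef_rot: [-2.567, -0.0, -0.795]
contact_force: [0.1, -2.4, -2.2]
grip_width: 0.0187
```

Request:
servo_tool(motion=[[0, 0.012, 0.0185, 0.0259, 0.001, -0.0006, -1], [0, 0.012, 0.0185, 0.0259, 0.001, -0.0006, -1], [0, 0.012, 0.0185, 0.0259, 0.001, -0.0006, -1]])

```text
time: 10.92
eef_pos: [0.6357, -0.0512, 0.0981]
eef_rot: [-2.567, 0.0, -1.003]
contact_force: [-0.2, -0.7, -1.8]
grip_width: 0.0188
```

```bash
python3 arc.py .541 -.1108 -27.9 7;python3 -c "
from cell import *;import cv2,numpy as np
im=np.hstack([grab_frame('top')[100:260,220:400,::-1],grab_frame('side')[120:280,230:430,::-1]])
cv2.imwrite('pics/c4.png',cv2.resize(im,None,fx=2.1,fy=2.1))"
```

```text
t 10.9167 pos [ 0.6357 -0.0512  0.0981] grasp rel [0.0861 0.0541] 0.1017 phi by pos 32.1 toolx yaw -57.5 j [-0.3   0.23 -0.66  0.29  0.43  2.36] F [-0.2 -0.7 -1.8] w 0.0188
[0.0, 0.012, 0.0186, 0.0259, 0.0009, -0.0006]
```

View pics/c4.png

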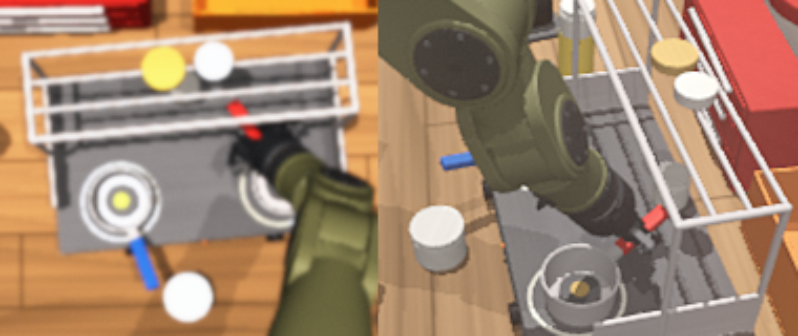

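Request:
servo_tool(motion=[[0, 0.012, 0.0186, 0.0259, 0.0009, -0.0006, -1], [0, 0.012, 0.0186, 0.0259, 0.0009, -0.0006, -1], [0, 0.012, 0.0186, 0.0259, 0.0009, -0.0006, -1], [0, 0.012, 0.0186, 0.0259, 0.0009, -0.0006, -1]])

```text
time: 11.35
eef_pos: [0.6486, -0.0794, 0.0982]
eef_rot: [-2.567, 0.001, -1.279]
contact_force: [0.1, -0.5, -1.1]
grip_width: 0.0191
```

Request:
servo_tool(motion=[[0, 0.012, 0.0186, 0.0259, 0.0009, -0.0006, -1], [0, 0.012, 0.0186, 0.0259, 0.0009, -0.0006, -1], [0, 0.012, 0.0186, 0.0259, 0.0009, -0.0006, -1], [0, 0, 0, 0, 0, 0, -1]])

```text
time: 11.68
eef_pos: [0.6528, -0.1021, 0.0981]
eef_rot: [-2.567, 0.0, -1.487]
contact_force: [-0.5, -0.9, -0.3]
grip_width: 0.0192
```

```bash
python3 arc.py .541 -.1108 -10 2;python3 -c "
from h import *
M={n:best('red_grip',n) for n in('top','side')}
for q in (['top','side'],['side'],['top']):
  r=fit(pan,[.541,-.1103,.08],{n:M[n] for n in q});print(q,r[0],np.degrees(r[0][2]),r[1])"
```

```text
t 11.6833 pos [ 0.6528 -0.1021  0.0981] grasp rel [0.1016 0.0078] 0.1019 phi by pos 4.4 toolx yaw -85.2 j [-0.24  0.18 -0.75  0.09  0.18  2.86] F [-0.5 -0.9 -0.3] w 0.0192
[0.0, 0.0151, 0.0233, 0.0326, 0.0014, -0.0009]
['top', 'side'] [ 0.54648866 -0.10926717  0.14464625] 8.28761958521134 1.1512629867613242
['side'] [ 0.5469045  -0.10965835  0.10522815] 6.029128917080205 0.3196415551636257
['top'] [ 0.54756788 -0.10999915  0.55826951] 31.986486992986645 0.7190407338242919
```

Request:
servo_tool(motion=[[0, 0, 0, 0, 0, 0, 0], [0, 0, 0, 0, 0, 0, 0], [0, 0, 0, 0, 0, 0, 0], [0, 0, 0, 0, 0, -0.03, 0], [0, 0, 0, 0, 0, -0.05, 0]])

```text
time: 12.2
eef_pos: [0.6388, -0.1034, 0.1171]
eef_rot: [-2.569, 0.002, -1.488]
contact_force: [-0.4, 0.3, 0.4]
grip_width: 0.0429
```

Request:
servo_tool(motion=[[0, 0, 0, 0, 0, -0.08, 0], [0, 0, 0, 0, 0, -0.08, 0], [0, 0, 0, 0, 0, -0.1, 0], [0, 0, 0, 0, 0, -0.1, 0], [0, 0, 0, 0, 0, -0.1, 0]])

```text
time: 12.62
eef_pos: [0.5636, -0.1098, 0.2354]
eef_rot: [-2.567, 0.001, -1.488]
contact_force: [-0.4, 0.3, -0.0]
grip_width: 0.0428
```

```bash
python3 plan.py 20 .44 -.02 .28 20 0;python3 -c "
from h import *
M={n:best('red_grip',n) for n in('top','side')}
for q in (['top','side'],['side'],['top']):
  r=fit(pan,[.541,-.1103,.08],{n:M[n] for n in q});print(q,r[0],np.degrees(r[0][2]),r[1])"
```

```text
t 12.6167 pos [ 0.5636 -0.1098  0.2354] rot [-1.471e+02  1.000e-01 -8.530e+01] j [-0.31 -0.15 -0.71  0.47  0.21  2.8 ] F [-0.4  0.3 -0. ] w 0.0428
[-0.0064, -0.0084, -0.0283, -0.0276, -0.0034, -0.0096]
['top', 'side'] [ 0.54648866 -0.10926717  0.14464625] 8.28761958521134 1.1512629867613242
['side'] [ 0.5469045  -0.10965835  0.10522815] 6.029128917080205 0.3196415551636257
['top'] [ 0.54756788 -0.10999915  0.55826951] 31.986486992986645 0.7190407338242919
```

Request:
servo_tool(motion=[[-0.0064, -0.0084, -0.0283, -0.0276, -0.0034, -0.0096, 0], [-0.0064, -0.0084, -0.0283, -0.0276, -0.0034, -0.0096, 0], [-0.0064, -0.0084, -0.0283, -0.0276, -0.0034, -0.0096, 0], [-0.0064, -0.0084, -0.0283, -0.0276, -0.0034, -0.0096, 0], [-0.0064, -0.0084, -0.0283, -0.0276, -0.0034, -0.0096, 0]])

```text
time: 13.13
eef_pos: [0.5509, -0.0701, 0.247]
eef_rot: [-2.694, -0.104, -1.032]
contact_force: [0.8, -0.2, -1.4]
grip_width: 0.0429
```

Request:
servo_tool(motion=[[-0.0064, -0.0084, -0.0283, -0.0276, -0.0034, -0.0096, 0], [-0.0064, -0.0084, -0.0283, -0.0276, -0.0034, -0.0096, 0], [-0.0064, -0.0084, -0.0283, -0.0276, -0.0034, -0.0096, 0], [-0.0064, -0.0084, -0.0283, -0.0276, -0.0034, -0.0096, 0], [-0.0064, -0.0084, -0.0283, -0.0276, -0.0034, -0.0096, 0]])

```text
time: 13.55
eef_pos: [0.5221, -0.0385, 0.2569]
eef_rot: [-2.854, -0.141, -0.566]
contact_force: [0.5, 0.1, -0.5]
grip_width: 0.0426
```

Request:
servo_tool(motion=[[-0.0064, -0.0084, -0.0283, -0.0276, -0.0034, -0.0096, 0], [-0.0064, -0.0084, -0.0283, -0.0276, -0.0034, -0.0096, 0], [-0.0064, -0.0084, -0.0283, -0.0276, -0.0034, -0.0096, 0], [-0.0064, -0.0084, -0.0283, -0.0276, -0.0034, -0.0096, 0], [-0.0064, -0.0084, -0.0283, -0.0276, -0.0034, -0.0096, 0]])

```text
time: 13.97
eef_pos: [0.4832, -0.021, 0.2665]
eef_rot: [-3.014, -0.102, -0.101]
contact_force: [-0.3, -0.2, -0.0]
grip_width: 0.043
```

Request:
servo_tool(motion=[[-0.0064, -0.0084, -0.0283, -0.0276, -0.0034, -0.0096, 0], [-0.0064, -0.0084, -0.0283, -0.0276, -0.0034, -0.0096, 0], [-0.0064, -0.0084, -0.0283, -0.0276, -0.0034, -0.0096, 0], [-0.0064, -0.0084, -0.0283, -0.0276, -0.0034, -0.0096, 0], [-0.0064, -0.0084, -0.0283, -0.0276, -0.0034, -0.0096, 0]])

```text
time: 14.38
eef_pos: [0.441, -0.0203, 0.2785]
eef_rot: [-3.139, 0.002, 0.352]
contact_force: [-0.4, 0.2, 0.3]
grip_width: 0.0424
```

```bash
python3 plan.py 18 .4318 .1133 .22 109.7 0;python3 -c "
from h import *
F={n:grab_frame(n) for n in('top','side')}
for t,x in(('red',[.541,-.1103,.08]),('blue',[.5257,.1471,-2.797])):
 M={}
 for n in F:
  try:M[n]=best(t+'_grip',n)
  except IndexError: print('miss',t,n)
 for n in M:
  r=fit(pan,x,{n:M[n]});print(t,n,M[n].sum(),r[0],np.degrees(r[0][2]),r[1])
im=np.hstack([F['top'][100:260,220:400,::-1],F['side'][120:280,230:430,::-1]])
cv2.imwrite('pics/c5.png',cv2.resize(im,None,fx=2.1,fy=2.1))"
```

```text
t 14.3833 pos [ 0.441  -0.0203  0.2785] rot [-1.799e+02  1.000e-01  2.020e+01] j [-0.05  0.   -0.31  1.26  0.    1.17] F [-0.4  0.2  0.3] w 0.0424
[-0.0001, 0.0, -0.0276, 0.0235, -0.0143, 0.0108]
red top 497.0 [ 0.5508313  -0.11293007  0.093708  ] 5.36907269808058 0.46683296612387204
red side 1327.0 [ 0.54846918 -0.10904074  0.06501083] 3.7248464205443286 0.15970098792317378
blue top 814.0 [ 0.52459145  0.14672202 -2.78565347] -159.60618676820715 0.12838733850020412
blue side 1115.0 [ 0.52357201  0.14960426 -2.78038446] -159.3042948451566 0.043517094400264855
```

View pics/c5.png

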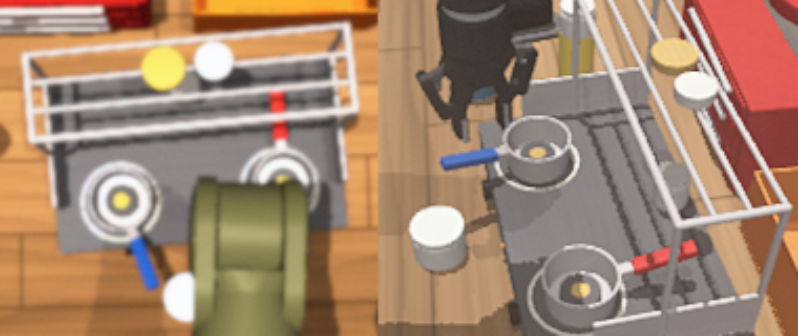

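The red handle points to the back at about 4°, with the pan about 6 mm from its start. Now the blue pan.

Request:
servo_tool(motion=[[0, 0, -0.0276, 0.0235, -0.0143, 0.0108, 0], [0, 0, -0.0276, 0.0235, -0.0143, 0.0108, 0], [0, 0, -0.0276, 0.0235, -0.0143, 0.0108, 0], [0, 0, -0.0276, 0.0235, -0.0143, 0.0108, 0], [0, 0, -0.0276, 0.0235, -0.0143, 0.0108, 0]])

```text
time: 15.1
eef_pos: [0.4617, 0.0155, 0.262]
eef_rot: [-3.139, -0.001, 0.783]
contact_force: [-0.2, 0.3, 1.0]
grip_width: 0.0424
```

Request:
servo_tool(motion=[[0, 0, -0.0276, 0.0235, -0.0143, 0.0108, 0], [0, 0, -0.0276, 0.0235, -0.0143, 0.0108, 0], [0, 0, -0.0276, 0.0235, -0.0143, 0.0108, 0], [0, 0, -0.0276, 0.0235, -0.0143, 0.0108, 0], [0, 0, -0.0276, 0.0235, -0.0143, 0.0108, 0]])

```text
time: 15.52
eef_pos: [0.4644, 0.0565, 0.2459]
eef_rot: [-3.139, -0.002, 1.216]
contact_force: [0.6, -0.2, -0.1]
grip_width: 0.043
```

Request:
servo_tool(motion=[[0, 0, -0.0276, 0.0235, -0.0143, 0.0108, 0], [0, 0, -0.0276, 0.0235, -0.0143, 0.0108, 0], [0, 0, -0.0276, 0.0235, -0.0143, 0.0108, 0], [0, 0, -0.0276, 0.0235, -0.0143, 0.0108, 0], [0, 0, -0.0276, 0.0235, -0.0143, 0.0108, 0]])

```text
time: 15.93
eef_pos: [0.4497, 0.0949, 0.2298]
eef_rot: [-3.141, -0.003, 1.65]
contact_force: [-0.5, -0.7, 0.1]
grip_width: 0.0423
```

Request:
servo_tool(motion=[[0, 0, -0.0276, 0.0235, -0.0143, 0.0108, 0], [0, 0, -0.0276, 0.0235, -0.0143, 0.0108, 0], [0, 0, -0.0276, 0.0235, -0.0143, 0.0108, 0]])

```text
time: 16.18
eef_pos: [0.4335, 0.1136, 0.2202]
eef_rot: [-3.141, -0.003, 1.91]
contact_force: [-0.6, 0.1, 0.6]
grip_width: 0.0427
```

```bash
python3 plan.py 9 .4310 .1135 .095 110 0
```

```text
t 16.1833 pos [0.4335 0.1136 0.2202] rot [-180.    -0.2  109.4] j [ 0.25  0.03 -0.41  1.13  0.   -0.09] F [-0.6  0.1  0.6] w 0.0427
[-0.0, -0.0001, -0.0003, 0.0002, -0.0009, 0.0464]
```

Request:
servo_tool(motion=[[0, 0, -0.0005, 0, -0.001, 0.0464, 0], [0, 0, -0.0005, 0, -0.001, 0.0464, 0], [0, 0, -0.0005, 0, -0.001, 0.0464, 0], [0, 0, -0.0005, 0, -0.001, 0.0464, 0], [0, 0, -0.0005, 0, -0.001, 0.0464, 0]])

```text
time: 16.6
eef_pos: [0.4321, 0.1129, 0.1502]
eef_rot: [-3.142, -0.003, 1.914]
contact_force: [0.5, -0.1, 0.3]
grip_width: 0.0429
```

Request:
servo_tool(motion=[[0, 0, 0, 0, -0.001, 0.0464, 0], [0, 0, 0, 0, -0.001, 0.0464, 0], [0, 0, 0, 0, -0.001, 0.0464, 0], [0, 0, 0, 0, -0.001, 0.0464, 0], [0, 0, 0, 0, 0, 0, 0]])

```text
time: 17.02
eef_pos: [0.4289, 0.1121, 0.0929]
eef_rot: [-3.137, -0.003, 1.914]
contact_force: [-0.4, -1.3, 0.1]
grip_width: 0.0429
```

Request:
servo_tool(motion=[[0, 0, 0, 0, 0, 0, -1], [0, 0, 0, 0, 0, 0, -1], [0, 0, 0, 0, 0, 0, -1], [0, 0, 0, 0, 0, 0, -1], [0, 0, 0, 0, 0, 0, -1]])

```text
time: 17.43
eef_pos: [0.4313, 0.113, 0.096]
eef_rot: [3.141, -0.003, 1.915]
contact_force: [-1.6, 1.1, 2.0]
grip_width: 0.0189
```

```bash
python3 arc.py .5247 .1478 74.6 20
```

```text
t 17.4333 pos [0.4313 0.113  0.096 ] grasp rel [-0.0934 -0.0349] 0.0997 phi by pos -159.5 toolx yaw 109.7 j [ 0.25  0.13 -0.61  0.83  0.   -0.09] F [-1.6  1.1  2. ] w 0.0189
[0.0001, 0.0, -0.0207, -0.0216, 0.001, -0.0001]
```

Request:
servo_tool(motion=[[0, 0, -0.0207, -0.0216, 0.001, 0, -1], [0, 0, -0.0207, -0.0216, 0.001, 0, -1], [0, 0, -0.0207, -0.0216, 0.001, 0, -1], [0, 0, -0.0207, -0.0216, 0.001, 0, -1], [0, 0, -0.0207, -0.0216, 0.001, 0, -1]])

```text
time: 17.85
eef_pos: [0.4462, 0.0855, 0.0957]
eef_rot: [3.141, -0.005, 2.245]
contact_force: [-5.3, 2.8, 5.4]
grip_width: 0.0188
```

Request:
servo_tool(motion=[[0, 0, -0.0207, -0.0216, 0.001, 0, -1], [0, 0, -0.0207, -0.0216, 0.001, 0, -1], [0, 0, -0.0207, -0.0216, 0.001, 0, -1], [0, 0, -0.0207, -0.0216, 0.001, 0, -1], [0, 0, -0.0207, -0.0216, 0.001, 0, -1]])

```text
time: 18.27
eef_pos: [0.4698, 0.0639, 0.0955]
eef_rot: [3.14, -0.005, 2.57]
contact_force: [-5.8, 1.4, 6.3]
grip_width: 0.0185
```

```bash
python3 arc.py .5247 .1478 37.3 10
```

```text
t 18.2667 pos [0.4698 0.0639 0.0955] grasp rel [-0.0548 -0.084 ] 0.1003 phi by pos -123.1 toolx yaw 147.3 j [ 0.13  0.19 -0.54  0.85  0.   -0.87] F [-5.8  1.4  6.3] w 0.0185
[0.0001, 0.0, -0.0207, -0.0217, 0.0005, -0.0001]
```

Request:
servo_tool(motion=[[0, 0, -0.0207, -0.0217, 0.0005, 0, -1], [0, 0, -0.0207, -0.0217, 0.0005, 0, -1], [0, 0, -0.0207, -0.0217, 0.0005, 0, -1], [0, 0, -0.0207, -0.0217, 0.0005, 0, -1], [0, 0, -0.0207, -0.0217, 0.0005, 0, -1]])

```text
time: 18.68
eef_pos: [0.4991, 0.0503, 0.0954]
eef_rot: [3.14, -0.005, 2.895]
contact_force: [-7.0, 1.3, 6.5]
grip_width: 0.019
```

Request:
servo_tool(motion=[[0, 0, -0.0207, -0.0217, 0.0005, 0, -1], [0, 0, -0.0207, -0.0217, 0.0005, 0, -1], [0, 0, -0.0207, -0.0217, 0.0005, 0, -1], [0, 0, -0.0207, -0.0217, 0.0005, 0, -1], [0, 0, -0.0207, -0.0217, 0.0005, 0, -1]])

```text
time: 19.1
eef_pos: [0.5313, 0.0467, 0.0953]
eef_rot: [3.139, -0.004, -3.063]
contact_force: [-6.4, -0.3, 7.7]
grip_width: 0.0188
```

Request:
servo_tool(motion=[[0, 0, 0, 0, 0, 0, -1], [0, 0, 0, 0, 0, 0, -1], [0, 0, 0, 0, 0, 0, -1]])

```text
time: 19.35
eef_pos: [0.5324, 0.047, 0.0955]
eef_rot: [3.139, -0.002, -3.067]
contact_force: [-3.6, -0.5, 4.6]
grip_width: 0.0187
```

```bash
python3 arc.py .5247 .1478 10 2
```

```text
t 19.35 pos [0.5324 0.047  0.0955] grasp rel [ 0.0078 -0.1008] 0.1011 phi by pos -85.6 toolx yaw -175.7 j [ 0.09  0.29 -0.41  0.88  0.   -1.56] F [-3.6 -0.5  4.6] w 0.0187
[0.0001, 0.0001, -0.0278, -0.0294, 0.0013, -0.0001]
```

Request:
servo_tool(motion=[[0, 0, 0, 0, 0, 0, 0], [0, 0, 0, 0, 0, 0, 0], [0, 0, 0, 0, 0, 0, 0], [0, 0, 0, 0, 0, -0.04, 0], [0, 0, 0, 0, 0, -0.08, 0]])

```text
time: 19.77
eef_pos: [0.5309, 0.0466, 0.1288]
eef_rot: [3.14, -0.006, -3.067]
contact_force: [0.0, 0.5, 0.1]
grip_width: 0.0429
```

Request:
servo_tool(motion=[[0, 0, 0, 0, 0, -0.08, 0], [0, 0, 0, 0, 0, -0.08, 0], [0, 0, 0, 0.06, 0, -0.08, 0], [0, 0, 0, 0.08, 0, -0.08, 0], [0, 0, 0, 0.08, 0, -0.08, 0]])

```text
time: 20.18
eef_pos: [0.4669, 0.0416, 0.252]
eef_rot: [3.139, -0.001, -3.067]
contact_force: [-0.9, 0.3, 0.5]
grip_width: 0.0428
```

Request:
servo_tool(motion=[[0, 0, 0, 0.08, 0.08, -0.04, 0], [0, 0, 0, 0.03, 0.09, 0, 0], [0, 0, 0, 0, 0.09, 0, 0], [0, 0, 0, 0, 0.09, 0, 0], [0, 0, 0, 0, 0.09, 0, 0]])

```text
time: 20.6
eef_pos: [0.4245, 0.172, 0.264]
eef_rot: [3.139, 0.001, -3.068]
contact_force: [0.5, 0.1, -0.7]
grip_width: 0.0427
```

Request:
servo_tool(motion=[[0, 0, 0, 0, 0.09, 0, 0], [0, 0, 0, 0, 0.09, 0, 0], [0, 0, 0, 0, 0.09, 0, 0], [0, 0, 0, 0, 0, 0, 0], [0, 0, 0, 0, 0, 0, 0]])

```text
time: 21.02
eef_pos: [0.4184, 0.2526, 0.2634]
eef_rot: [3.14, -0.001, -3.065]
contact_force: [0.1, -0.1, -0.3]
grip_width: 0.0429
```

```bash
python3 plan.py;python3 -c "
from h import *
F={n:grab_frame(n) for n in('top','side')}
for t,x in(('red',[.541,-.1103,.08]),('blue',[.5257,.1471,-1.49])):
 M={}
 for n in F:
  try:M[n]=best(t+'_grip',n)
  except IndexError: print('miss',t,n)
 for n in M:
  r=fit(pan,x,{n:M[n]});print(t,n,M[n].sum(),r[0],np.degrees(r[0][2]),r[1])
im=np.hstack([F['top'][100:260,200:400,::-1],F['side'][120:280,230:430,::-1]])
cv2.imwrite('pics/c6.png',cv2.resize(im,None,fx=2,fy=2))"
```

```text
t 21.0167 pos [0.4184 0.2526 0.2634] rot [ 1.799e+02 -1.000e-01 -1.756e+02] j [ 0.54  0.09 -0.25  1.23  0.   -1.11] F [ 0.1 -0.1 -0.3] w 0.0429
red top 888.0 [ 0.54731826 -0.11260593  0.0848218 ] 4.859930938812982 0.08627690479334471
red side 1472.0 [ 0.54780493 -0.11127916  0.08749325] 5.012993979900725 0.09754257277784006
blue top 870.0 [ 0.52688856  0.14248272 -1.48455332] -85.05863996920561 0.08150555444020591
blue side 905.0 [ 0.52578306  0.14400634 -1.48296361] -84.96755597353345 0.0721873918537177
```

View pics/c6.png

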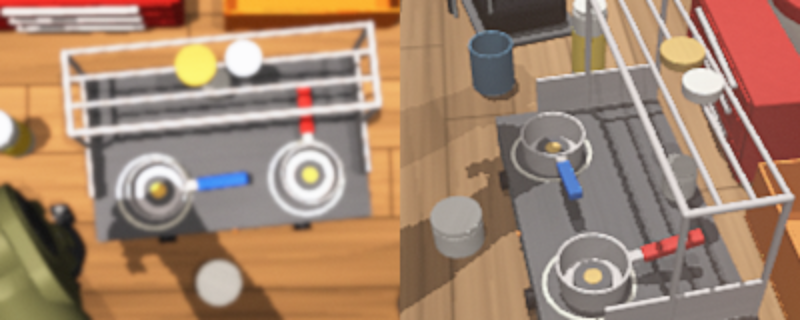

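Both handles are where they should be: red runs straight back under the rack, and blue runs across to the red pan. The arm is clear, so I'm handing in.

```bash
python3 -c "
from cell import *
print(close_job())"
```

```text
the job is handed in; nothing more can be done
None
```

Both pans are swung round and the job is handed in, at about 21 s on the robot's clock. I gripped each handle and turned it about its own pan's axis. The red handle went past the middle to the back, regripped half-way with the gripper leaning 33°; the blue handle then went inward to point across the plate.

The plate's yaw was fitted at 4.4° and is good to about 1°: the pan positions alone gave 3.4°. Last checks from silhouette fits in both cameras:

| Pan | Handle direction | Target | Moved from start |
|---|---|---|---|
| Red | about 5° | 4.4° | about 7 mm |
| Blue | about -85° | -85.6° | about 4–5 mm |

- **Forces:** the largest contact force reading at the end of any move was about 11 N, while turning the pans. It read about zero once I let go.
- **Arm:** it ended open and clear of everything.
- **Bystanders:** in the last picture, the ones in view look to be where they started. I did not measure them.
- **Disagreeing checks:** some fits part-way through were poor. Two of them had used an old picture, and in others the arm hid part of the pan. I relied on the later ones with the arm out of the way.

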